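# Fold the charcoal case's flap over and tuck it under the lip

## Task

Shut the flat wooden charcoal case: with the fingertips push its raised flap over from behind and press it flat (it springs up if let go), then, still pressing, push against the ledge on its outer face until its free edge is tucked fully home under the metal lip and the flap stays down by itself. Do not grip the flap or touch its grey lining. Leave the charcoal in the case and the things around it where they are.

Things in the scene. Friction and masses are not known exactly. Their poses are not given: they have to be found in the camera images.
- case: Shallow open wooden case fixed to the table, 126 (x) x 124 (y) mm, walls 32 mm high, holding three charcoal sticks. Origin: centre of its underside, on the table. Its -x side carries the fixed metal lip, its +x side the flap's hinge; -x points roughly to the robot. The metal of the lip rises to 48 mm above the table.
- hinge (a point): The hinge axis of the flap, at its middle: 55 mm to +x of the case's centre and 34.5 mm up; the axis runs along the case's y.
- fold (a joint): Angle of the flap about the hinge, rad: 0 = folded over, flat on the case walls; 1.57 = upright; up to 2.3 = leaning back, away from the lip. It starts raised (1.5 to 2.0). Light spring and some friction: let go when flat but not tucked, it springs up; about 0.1 N m holds it flat (3 N at 40 mm from the hinge).
- tuck (a joint): How far the flap is slid in its own plane away from the hinge, m: 0 = drawn back (starts at 0 to 0.003), 0.022 = end stop, home under the lip. Friction of about 1.5 N holds it where it is; pushing square to the flap does not slide it, a fingertip scraping along it can. It goes under the lip only if first folded nearly flat while drawn back.
- flap_edge (a point): Middle of the flap's free edge, in mid thickness. The flap is a wooden panel 118 mm wide and 5 mm thick, free edge 86 mm from the hinge axis when drawn back (108 mm when home). Folded flat its top is 37 mm above the table.
- ledge (a point): Middle of the foot of the ledge's push face, on the flap's outer face (on top when folded over). The ledge is a wooden step 90 mm wide, 7.5 mm high; its square push face looks to the hinge, 50 mm from the hinge axis when drawn back, and it slopes off toward the free edge, ending at 66 mm. Between hinge and push face the middle 60 mm of width is plain, for a fingertip to press on.
- lip (a point): Middle of the inner edge of the lip's underside: 42 mm to -x of the case's centre, 40.5 mm up, 3.5 mm above the top of the flat flap. The lip is 100 mm wide and reaches 17 mm on to -x, to the end wall; its mouth flares upward over 5 mm to +x. With the flap flat and drawn back, its free edge is 11 mm short of this point; fully home, 11 mm beyond it.
- flap_liner: Grey lining, 50 x 100 mm, on the inner face of the flap (the face that looks at the lip when raised, and down when folded). Not to be touched.
- charcoal_1: Charcoal stick, 55 mm long, 9 mm thick, lying in the case.
- charcoal_2: Charcoal stick, 67 mm long, 9 mm thick, lying in the case.
- charcoal_3: Charcoal stick, 79 mm long, 9 mm thick, lying in the case.
- putty_rubber: Grey putty rubber, 26 x 42 x 12 mm, loose on the table; origin under its centre.
- dipper_1: Small round open tin, 50 mm across and 21 mm high, loose on the table; origin under its centre.
- flat_brush: Flat brush with wooden handle, 209 mm long along its y, loose on the table.
- jar_square: Square glass jar with dark lid, 79 x 79 x 114 mm, loose on the table; origin under its centre.
Things that resemble listed ones, but are neither listed nor needed, are in the scene too. What is shaped like the case but green is not meant.

How it is judged (in metres and radians):
At the end, for the whole second after the job is handed in: The flap lies flat (within 0.07 rad), slid at least 17 mm of its 22 mm, with its free edge at least 5 mm beneath the lip, and stays so by itself (value of joint fold below 0.07 rad and value of joint tuck above 0.017 m and z of flap_edge in the frame of lip below 0 m and x of flap_edge in the frame of lip below -0.005 m); the robot touches nothing.
It fails at once if the flap's lining is touched (the flap is pinched or handled from inside) (contact force between the fingers and flap_liner above 1 N).
It fails at once if a charcoal stick is shifted more than 40 mm or lifted out of the case (distance of any of charcoal_1, charcoal_2, charcoal_3 from where it was at the start of the episode above 0.04 m).
It fails at once if a bystander is moved more than 30 mm or lifted (distance of any of putty_rubber, dipper_1, flat_brush, jar_square from where it was at the start of the episode above 0.03 m).
It also fails if it takes over 38 s, if anything falls off the work surface, if the arm or the gripper's body presses on something with over 40 N, if the wrist force passes 120 N, or if a joint passes its speed limit or range.

## Robot

A 6-joint arm with a two-finger parallel gripper is mounted at the origin on a cart in front of the work surface, level with it; the furniture and walls round the work are solid. World frame = base frame: x ahead of the robot, y to its left, z up, the work surface at z = 0. Lengths are in m, angles in degrees, forces in N, time in s.
With the tool pointing down it reaches from about 0.425 to 0.95 m from the base axis. Payload 14.7 kg.
Tool frame: the origin (TCP) lies midway between the tips of the shut fingers; the grasp point (between the pads) lies ctrl.pinch_z behind it (ctrl.pinch_z is the distance from the TCP to the grasp point, in m); y points along the fingers, z is the direction in which the jaws open and shut, and the axes are right-handed (so a half turn about y gives the same grasp; the last joint's range is limited). The gripper opens to 85 mm and grips with 20 to 120 N. Pads are 22 mm wide; open, the fingers measure 114 mm over their backs; the gripper's body (76 mm by 85 mm) begins 54 mm behind the grasp point. The pads swing forward as they close: fully open they stand 13 mm farther back than shut.
Start: joints at [69.294, 27.513, 91.461, -0, 61.026, -2.67], TCP at [0.201, 0.618, 0.231] pointing down, gripper open.
Joint ranges: [-157.49, 157.49], [-46.99, 117.5], [13.45, 153.17], [-89.5, 269.5], [5.16, 153.95], [-167.48, 167.48]. Speed limits (degrees/s): [108.29, 108.29, 136.94, 172.46, 172.46, 172.46].

## Interface

Orientations are given as [roll, pitch, yaw] about the fixed x, y, z axes, in that order (R = Rz(yaw) Ry(pitch) Rx(roll)).
In Python, from plant import ctrl, viewer, workorder gives the robot as it stands.
- The arm moves only by the tool step_arm, never from a script. Its argument "increments" is a list of rows, each an object of numbers: "x", "y", "z": the shift along the tool's x, y, z in mm; "rx", "ry", "rz": the turn, a rotation vector about the tool's x, y, z in degrees; "gripper": the finger opening in mm, from 0 to 85.4. A call has 1 to 5 rows; each row is the pose to reach, as a shift and turn from the pose measured when the call began, along the tool's axes at that moment; what a row does not reach only later rows make up. A row lasts 1/8 s, in which the tool goes at most 62.5 mm and 10.7 degrees, less where a joint would pass 70% of its speed; a pose out of reach is approached as far as the arm can. A call with a gripper value outside its range is refused whole. The fingers move at their own pace and stop on an object; "grip_force" is the grip in N (left out, the last holds). Time passes only in rows, so rows that repeat a pose let the fingers close. It gives the time, the measured TCP pose, the force and the opening at its end, in the units of the state.
- ctrl.get_obs(): the state, without advancing time (a new reading comes with each control period).
- viewer.grab_frame(name): name is "scene" or "side" or "wrist"; returns the picture (384x512x3 uint8, red, green, blue); there is no depth.
- viewer.camera_info(name): a dict with "camera_matrix" (3x3 intrinsics, pixels), "k1" (the pictures are not rectified: a ray, as slopes to the right and down, at radius r is drawn at 1 + k1 r^2 times it, then the intrinsics apply), "origin" and "orientation" of the camera in the world. Camera axes: x right, y down, z forward; pixel columns grow to the right and rows downward; lengths in m; the calibration is good to about 2 mm. A picture is of the moment at which its call begins: read the wrist's pose just before it. camera_info takes no time and is no camera call; for the wrist camera it gives the pose at the moment of the call.
- workorder.sign_off(): hands the job in, once; it reports no verdict.
The state is a dict: "t": time; "joint_pos": joint angles; "joint_vel": joint speeds; "joint_torque": joint torques, N m; "ee_pos": TCP position; "eef_rot": TCP orientation; "wrist_force": force on the tool from outside, world axes, zero at the start; "torque": the same for the moment, N m; "gripper_width": opening from 0.0 (shut) to 1.0 (fully open).
Only numpy, scipy, OpenCV 4.12 (cv2) and the standard library are available. Lean on these libraries where they do the work, as an engineer would, in place of code of your own. Each camera call takes 0.05 s, during which the arm holds its last target. There are 200 camera calls.

## Working session

There is one attempt and no reset: what is moved stays moved. The work goes in short steps, Python scripts to look and compute and a tool call to move; the robot and the scene stay as the last step left them, time stands still between calls to the robot, and variables do not carry over. Pictures are saved under pics/ and viewed, about 8 in all and at most 12, crops included, and the job is handed in when it is done.

Besides the shell and the picture viewer there is one more tool, called after "Call:" in YAML: its name, and indented under it one key for each argument. step_arm: Moves the arm, as the interface text tells. Its arguments: {"type":"object","properties":{"increments":{"type":"array","items":{"type":"object","properties":{"x":{"type":"number"},"y":{"type":"number"},"z":{"type":"number"},"rx":{"type":"number"},"ry":{"type":"number"},"rz":{"type":"number"},"gripper":{"type":"number"}}}},"grip_force":{"type":"number"}},"required":["increments"]}

```bash
mkdir -p pics; ls
python3 - <<'E'
from plant import ctrl, viewer
import cv2
print(ctrl.get_obs(), ctrl.pinch_z)
for n in ["scene","side","wrist"]:
    i=viewer.camera_info(n); print(n,i)
    cv2.imwrite(f"pics/{n}0.png",viewer.grab_frame(n)[...,::-1])
a=cv2.imread("pics/scene0.png");b=cv2.imread("pics/side0.png")
cv2.imwrite("pics/a.png",cv2.resize(a,(800,600)));
cv2.imwrite("pics/b.png",cv2.resize(b,(800,600)))
E
```

```text
pics
{'t': 0.0, 'joint_pos': array([ 6.92938345e+01,  2.75475794e+01,  9.14948293e+01, -2.69230599e-03,
        6.10255544e+01, -2.67158615e+00]), 'joint_vel': array([ 0.1373894 ,  0.04580823,  0.0067725 ,  0.00206415, -0.05216107,
       -0.02226605]), 'joint_torque': array([-3.32883224e-03, -9.50614500e+01, -4.30187309e+01, -5.62490334e-05,
        1.18443670e-02,  3.25283804e-05]), 'ee_pos': array([0.2010981 , 0.6176703 , 0.23069114]), 'eef_rot': array([-9.00679990e+01,  8.16617526e-04, -1.80332743e+01]), 'wrist_force': array([ 0.85827966,  0.50928034, -0.68741368]), 'torque': array([-0.00802313, -0.0099436 , -0.02239824]), 'gripper_width': 1.0013412969050235} 0.0187
scene {'camera_matrix': array([[403.44935196,   0.        , 255.78868229],
       [  0.        , 403.44935196, 190.69384223],
       [  0.        ,   0.        ,   1.        ]]), 'k1': -0.0926868110394546, 'origin': array([0.22494473, 0.54340026, 0.81427547]), 'orientation': array([-142.53684779,   -0.55582423, -153.96403679])}
side {'camera_matrix': array([[448.9489466 ,   0.        , 253.1391917 ],
       [  0.        , 448.9489466 , 190.11010631],
       [  0.        ,   0.        ,   1.        ]]), 'k1': -0.013832043277804532, 'origin': array([ 0.62371326, -1.20256106,  0.61198343]), 'orientation': array([-114.37411059,    1.11103462,    5.88640407])}
wrist {'camera_matrix': array([[310.53593303,   0.        , 256.19730594],
       [  0.        , 310.53593303, 193.28970691],
       [  0.        ,   0.        ,   1.        ]]), 'k1': -0.014129030853638553, 'origin': array([0.14007762, 0.63722517, 0.37271036]), 'orientation': array([1.65009930e+02, 1.00762895e-01, 7.19519125e+01])}
```

View pics/a.png

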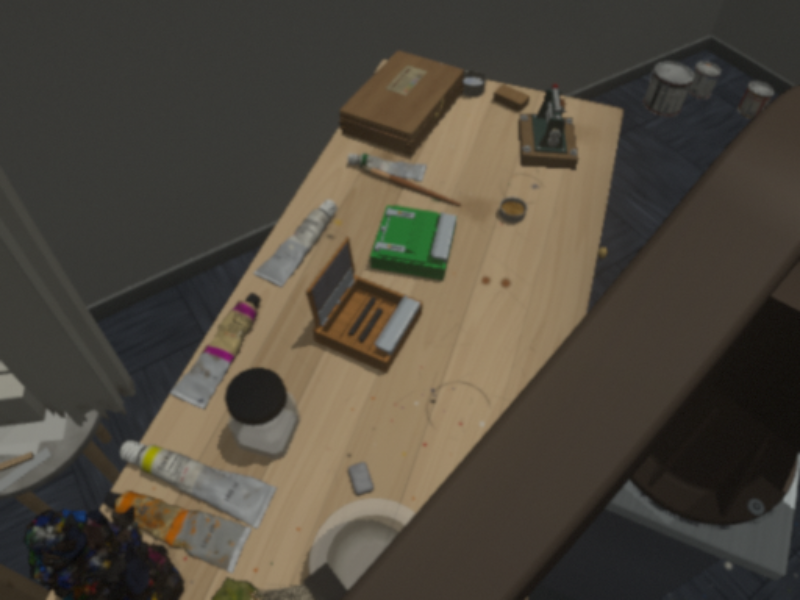

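View pics/b.png

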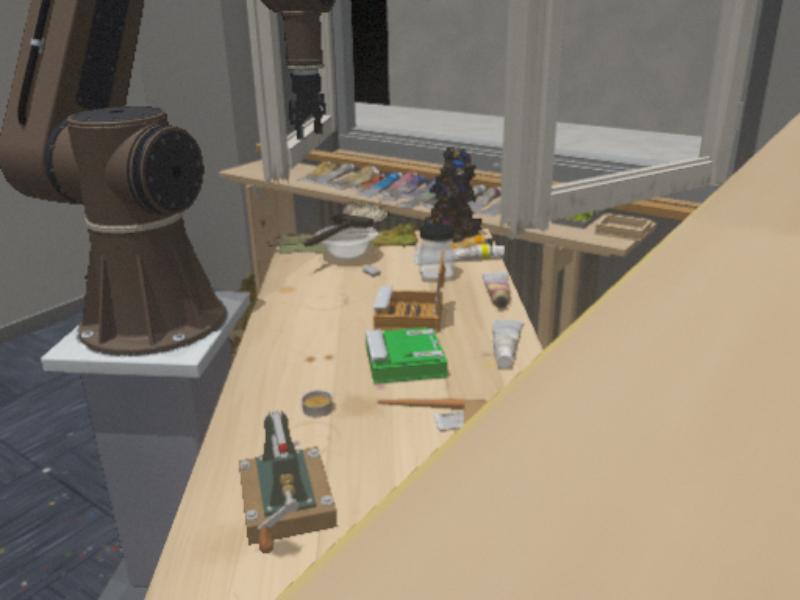

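The scene view shows the case around (365,325) scaled, with the flap raised on its left (+x) side and the metal lip at (398,325). The green decoy is above it. Next I'll take closer crops to get the corners.

```bash
cat > h.py <<'E'
import numpy as np, cv2
from scipy.spatial.transform import Rotation as Ro
from plant import ctrl, viewer
def ray(info,px):
    K=info["camera_matrix"]; d=np.array([info["k1"],0,0,0.])
    p=cv2.undistortPoints(np.array(px,float).reshape(-1,1,2),K,d)[:,0]
    R=Ro.from_euler("xyz",info["orientation"],degrees=True).as_matrix()
    return info["origin"],np.c_[p,np.ones(len(p))]@R.T
def plane(info,px,z):
    o,d=ray(info,px); return o+d*((z-o[2])/d[:,2])[:,None]
def proj(info,P):
    R=Ro.from_euler("xyz",info["orientation"],degrees=True).as_matrix()
    rv=cv2.Rodrigues(R.T)[0]
    return cv2.projectPoints(np.array(P,float).reshape(-1,1,3),rv,-R.T@info["origin"],info["camera_matrix"],np.array([info["k1"],0,0,0.]))[0][:,0]
E
python3 - <<'E'
import cv2,numpy as np
a=cv2.imread("pics/scene0.png");b=cv2.imread("pics/side0.png")
A=a[145:245,190:280];B=b[150:220,225:305]
A=cv2.resize(A,None,fx=6,fy=6,interpolation=cv2.INTER_CUBIC)
A=cv2.convertScaleAbs(A,alpha=1.5)
cv2.imwrite("pics/c1.png",A)
B=cv2.convertScaleAbs(cv2.resize(B,None,fx=8,fy=8,interpolation=cv2.INTER_CUBIC),alpha=1.5)
cv2.imwrite("pics/c2.png",B)
E
```

```text
(no output)
```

View pics/c1.png

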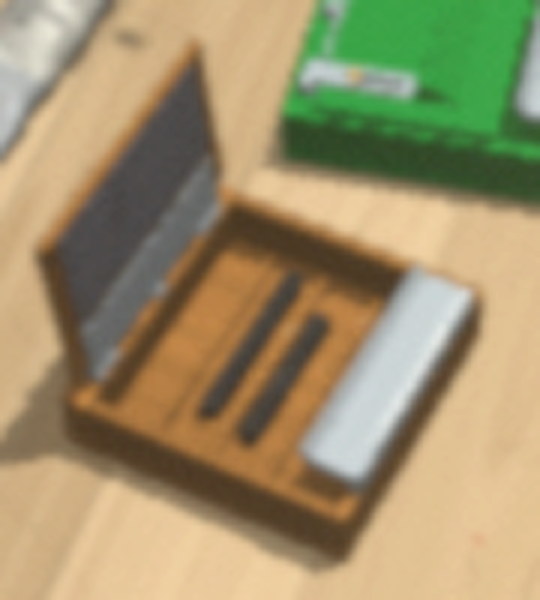

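View pics/c2.png

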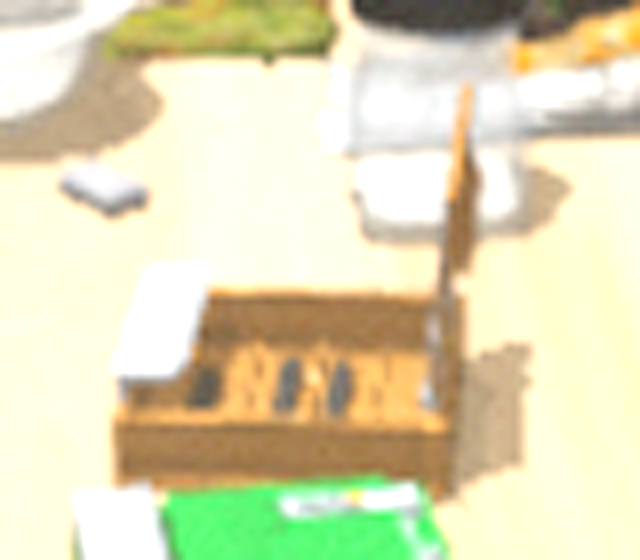

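The crops show the rim corners, in crop-1 pixels, at (72,403), (345,520), (480,300) and (230,193). The flap's top corners are at (45,250) and (195,45). In crop 2, the side view shows the flap leaning slightly back, with its edge at (466,88).

Run:
```python
from h import *
s=viewer.camera_info("scene"); d=viewer.camera_info("side")
f=lambda p:(np.array(p,float)+.5)/6-.5+[190,145]
g=lambda p:(np.array(p,float)+.5)/8-.5+[225,150]
c=plane(s,f([(72,403),(345,520),(480,300),(230,193)]),.032)
print(c.round(4)); 
print("sides",[np.linalg.norm(c[i]-c[(i+1)%4]).round(4) for i in range(4)], c.mean(0))
ex=(c[0]+c[3]-c[1]-c[2]);ey=(c[0]+c[1]-c[2]-c[3]); print(np.degrees(np.arctan2(ex[1],ex[0])),np.degrees(np.arctan2(-ey[0],ey[1])))
print("side rim", plane(d,g([(118,425),(445,430)]),.032))
print("side edge -y corner top", plane(d,g([(466,88)]),.12))
for z in (.11,.115,.12): print(z,plane(s,f([(195,45),(45,250)]),z).round(4).tolist())
for z in (.032,): print("side far rim",plane(d,g([(205,293),(465,298)]),z).round(4).tolist())
c0=c.mean(0)
for y in range(-1,12,3):
  pass
# project predicted model for overlay
yaw=np.radians(.5*(np.degrees(np.arctan2(ex[1],ex[0]))+np.degrees(np.arctan2(-ey[0],ey[1]))))
R=np.array([[np.cos(yaw),-np.sin(yaw),0],[np.sin(yaw),np.cos(yaw),0],[0,0,1]])
for th in (1.5,1.6,1.7,1.8,1.9,2.0):
  P=np.array([[.055-.086*np.cos(th),y,.0345+.086*np.sin(th)] for y in(-.059,.059)])@R.T+[c0[0],c0[1],0]
  print(th,((proj(s,P)+.5-[190,145])*6).round(0).tolist(),((proj(d,P)+.5-[225,150])*8).round(0).tolist())
```

```text
[[ 0.5679  0.1142  0.032 ]
 [ 0.448   0.1144  0.032 ]
 [ 0.4461 -0.0028  0.032 ]
 [ 0.5632 -0.007   0.032 ]]
sides [np.float64(0.1199), np.float64(0.1173), np.float64(0.1172), np.float64(0.1213)] [0.50631691 0.05469043 0.032     ]
-1.0756141466036337 -1.6085335290713685
side rim [[ 0.44964813 -0.02208392  0.032     ]
 [ 0.57010128 -0.01868014  0.032     ]]
side edge -y corner top [[0.57191879 0.10285233 0.12      ]]
0.11 [[0.5781, -0.0127, 0.11], [0.5778, 0.1023, 0.11]]
0.115 [[0.5756, -0.0087, 0.115], [0.5753, 0.1055, 0.115]]
0.12 [[0.5731, -0.0048, 0.12], [0.5728, 0.1086, 0.12]]
side far rim [[0.4687, 0.0995, 0.032], [0.5723, 0.1007, 0.032]]
1.5 [[240.0, 60.0], [78.0, 273.0]] [[403.0, 193.0], [428.0, 78.0]]
1.6 [[220.0, 52.0], [58.0, 264.0]] [[427.0, 193.0], [450.0, 78.0]]
1.7 [[201.0, 46.0], [38.0, 257.0]] [[451.0, 196.0], [472.0, 81.0]]
1.8 [[183.0, 41.0], [19.0, 251.0]] [[475.0, 200.0], [494.0, 85.0]]
1.9 [[165.0, 38.0], [1.0, 247.0]] [[497.0, 207.0], [515.0, 91.0]]
2.0 [[148.0, 37.0], [-16.0, 244.0]] [[520.0, 216.0], [536.0, 99.0]]
```

```bash
cat >> h.py <<'E'
def inc(pos,yaw,rows=1):
    o=ctrl.get_obs(); R=Ro.from_euler("xyz",o["eef_rot"],degrees=True)
    T=Ro.from_euler("xyz",[-90,0,yaw],degrees=True)
    d=R.inv().apply(np.array(pos)-o["ee_pos"])*1000; r=(R.inv()*T).as_rotvec(degrees=True)
    print("shift",d.round(1),"rot",r.round(2),"t",o["t"],"F",o["wrist_force"].round(2))
E
python3 -c "
from h import *
inc([.56,.054,.25],-1.3)"
```

```text
shift [ 515.8  -18.8 -425. ] rot [ 5.000e-02 -1.674e+01 -1.000e-02] t 0.15 F [-0.31  0.22  0.64]
```

Call:
step_arm:
  increments:
    - {"x": 45,"y": -5,"z": -37,"ry": -5,"gripper": 0}
    - {"x": 90,"y": -10,"z": -74,"ry": -10,"gripper": 0}
    - {"x": 135,"y": -15,"z": -111,"ry": -16.7,"gripper": 0}
    - {"x": 180,"y": -18,"z": -148,"ry": -16.7,"gripper": 0}
    - {"x": 225,"y": -18,"z": -185,"ry": -16.7,"gripper": 0}
  grip_force: 20

```text
invalid input
```

```bash
python3 -c "
from h import *
print(ctrl.get_obs()['ee_pos'],ctrl.get_obs()['eef_rot'])
inc([.56,.054,.25],-1.3)"
```

```text
[0.2011224  0.61778772 0.23081564] [-9.00526696e+01  2.97959144e-03 -1.80350137e+01]
shift [ 515.8  -18.8 -425. ] rot [ 5.000e-02 -1.674e+01 -1.000e-02] t 0.15 F [-0.31  0.22  0.64]
```

Call:
step_arm:
  increments:
    - {"x": 45,"y": -5,"z": -37,"rx": 0,"ry": -5,"rz": 0,"gripper": 0}
    - {"x": 90,"y": -10,"z": -74,"rx": 0,"ry": -10,"rz": 0,"gripper": 0}
    - {"x": 135,"y": -15,"z": -111,"rx": 0,"ry": -16.7,"rz": 0,"gripper": 0}
    - {"x": 180,"y": -18,"z": -148,"rx": 0,"ry": -16.7,"rz": 0,"gripper": 0}
    - {"x": 225,"y": -18,"z": -185,"rx": 0,"ry": -16.7,"rz": 0,"gripper": 0}

```text
t: 0.78
ee_pos: [0.3586, 0.3707, 0.2492]
eef_rot: [-90.0, -0.0, -1.3]
wrist_force: [0.9, 0.4, -0.6]
gripper_width: 0.003
```

```bash
python3 -c "
from h import *
print(ctrl.get_obs()['ee_pos'],ctrl.get_obs()['eef_rot'])
inc([.56,.054,.25],-1.3)"
```

```text
[0.35857131 0.37065531 0.24920528] [-9.00323361e+01 -6.26431805e-03 -1.31558106e+00]
shift [ 208.6   -0.6 -311.9] rot [ 0.03 -0.02  0.01] t 0.775 F [ 0.93  0.39 -0.57]
```

Call:
step_arm:
  increments:
    - {"x": 35,"y": 0,"z": -50,"rx": 0,"ry": 0,"rz": 0,"gripper": 0}
    - {"x": 70,"y": 0,"z": -100,"rx": 0,"ry": 0,"rz": 0,"gripper": 0}
    - {"x": 105,"y": 0,"z": -150,"rx": 0,"ry": 0,"rz": 0,"gripper": 0}
    - {"x": 140,"y": 0,"z": -200,"rx": 0,"ry": 0,"rz": 0,"gripper": 0}
    - {"x": 170,"y": 0,"z": -250,"rx": 0,"ry": 0,"rz": 0,"gripper": 0}

```text
t: 1.4
ee_pos: [0.5238, 0.1149, 0.2493]
eef_rot: [-90.0, -0.0, -1.3]
wrist_force: [-0.5, 0.4, 0.3]
gripper_width: 0.002
```

Call:
step_arm:
  increments:
    - {"x": 20,"y": 0,"z": -35,"rx": 0,"ry": 0,"rz": 0,"gripper": 0}
    - {"x": 40,"y": 0,"z": -62,"rx": 0,"ry": 0,"rz": 0,"gripper": 0}
    - {"x": 40,"y": 0,"z": -62,"rx": 0,"ry": 0,"rz": 0,"gripper": 0}

```text
t: 1.78
ee_pos: [0.5632, 0.0501, 0.2491]
eef_rot: [-90.0, -0.0, -1.5]
wrist_force: [-0.2, 0.3, 0.5]
gripper_width: 0.003
```

```bash
python3 -c "
from h import *
print(ctrl.get_obs()['ee_pos'],ctrl.get_obs()['eef_rot'])
i=viewer.camera_info('wrist');print(i['origin'],i['orientation'])
im=viewer.grab_frame('wrist')[...,::-1]
cv2.imwrite('pics/w1.png',im)
cv2.imwrite('pics/w1b.png',cv2.convertScaleAbs(cv2.resize(im,(800,600),interpolation=cv2.INTER_CUBIC),alpha=1.4))
"
```

```text
[0.56324941 0.05012216 0.2490916 ] [-9.00395800e+01 -2.20650486e-02 -1.47800671e+00]
[0.4989396  0.05107336 0.39103003] [1.64996210e+02 8.37902684e-02 8.85107741e+01]
```

View pics/w1b.png

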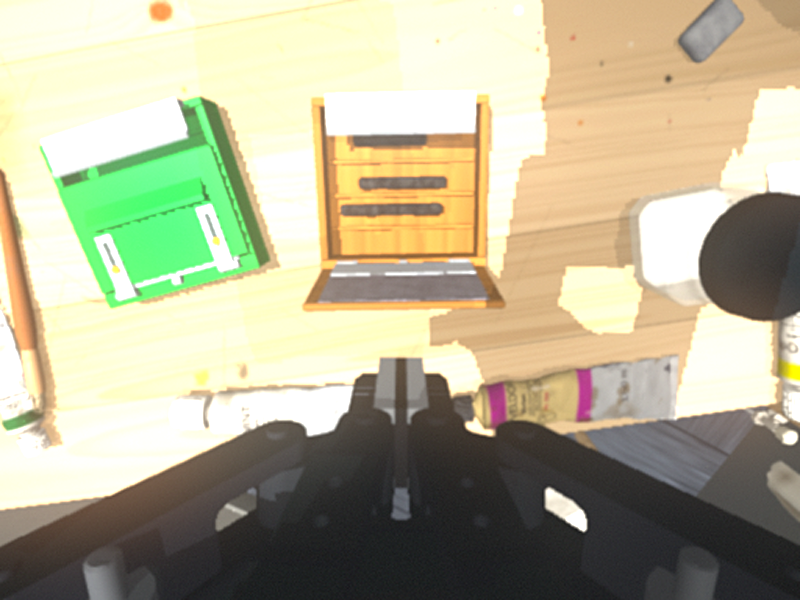

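The wrist view shows the case rim's -x corners at (313,99) and (489,96), the lip from (324,133) to (476,133), and the flap's free edge from (305,308) to (503,307). The shut fingertips are at about (401,362).

```bash
python3 -c "
from h import *
i=viewer.camera_info('wrist')
f=lambda p:(np.array(p,float)+.5)/1.5625-.5
print('rim',plane(i,f([(313,99),(489,96)]),.032).round(4).tolist())
print('hinge-side wall',plane(i,f([(322,260),(487,258)]),.032).round(4).tolist())
print('lip inner',plane(i,f([(324,135),(476,135)]),.046).round(4).tolist())
for z in (.115,.12): print('edge',plane(i,f([(305,309),(503,308)]),z).round(4).tolist())
d=viewer.camera_info('scene')
inc([.625,.0545,.15],-0.5)
"
```

```text
rim [[0.4473, -0.0076, 0.032], [0.4484, 0.1139, 0.032]]
hinge-side wall [[0.5598, -0.0088, 0.032], [0.5614, 0.1147, 0.032]]
lip inner [[0.4721, 0.0006, 0.046], [0.4747, 0.1032, 0.046]]
edge [[0.5746, -0.0067, 0.115], [0.5769, 0.1103, 0.115]]
edge [[0.5732, -0.0057, 0.12], [0.5755, 0.1093, 0.12]]
shift [62.5 99.   4.9] rot [ 0.02 -0.94 -0.02] t 1.825 F [0.05 0.19 0.18]
```

Call:
step_arm:
  increments:
    - {"x": 22,"y": 0,"z": 2,"rx": 0,"ry": 0.4,"rz": 0,"gripper": 0}
    - {"x": 45,"y": 40,"z": 2,"rx": 0,"ry": 0.4,"rz": 0,"gripper": 0}
    - {"x": 45,"y": 90,"z": 2,"rx": 0,"ry": 0.4,"rz": 0,"gripper": 0}
    - {"x": 45,"y": 140,"z": 2,"rx": 0,"ry": 0.4,"rz": 0,"gripper": 0}
    - {"x": 45,"y": 181,"z": 2,"rx": 0,"ry": 0.4,"rz": 0,"gripper": 0}

```text
t: 2.45
ee_pos: [0.6062, 0.0532, 0.0662]
eef_rot: [-90.0, 0.1, -1.8]
wrist_force: [-0.3, 0.1, -0.3]
gripper_width: 0.003
```

```bash
python3 -c "
from h import *
im=viewer.grab_frame('side')[...,::-1][110:230,190:350]
im2=viewer.grab_frame('wrist')[...,::-1]
cv2.imwrite('pics/s2.png',np.vstack([cv2.resize(im,(400,300),interpolation=cv2.INTER_CUBIC),cv2.resize(im2,(400,300))]))
inc([.5613,.052,.068],-1.1)
"
```

```text
shift [-42.5  -3.5  -2.3] rot [ 0.04 -0.68 -0.43] t 2.55 F [-0.86  0.27 -0.07]
```

View pics/s2.png

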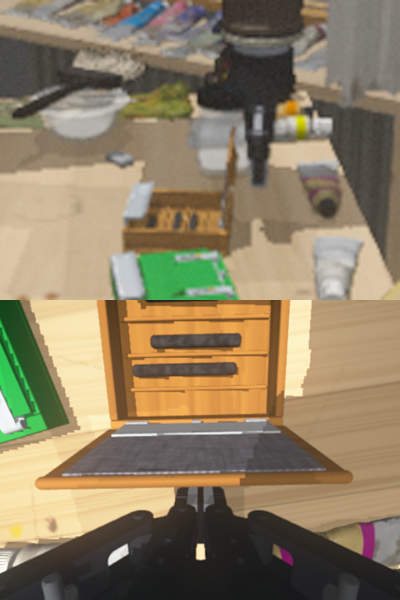

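Fingertips are behind the flap and clear of it. I'll start the push.

Call:
step_arm:
  increments:
    - {"x": -10,"y": -2,"z": -1,"rx": 0,"ry": -0.7,"rz": -0.4,"gripper": 0}
    - {"x": -18,"y": -2,"z": -2,"rx": 0,"ry": -0.7,"rz": -0.4,"gripper": 0}
    - {"x": -26,"y": -2,"z": -2,"rx": 0,"ry": -0.7,"rz": -0.4,"gripper": 0}
    - {"x": -34,"y": -2,"z": -2,"rx": 0,"ry": -0.7,"rz": -0.4,"gripper": 0}
    - {"x": -42,"y": -3,"z": -2,"rx": 0,"ry": -0.7,"rz": -0.4,"gripper": 0}

```text
t: 3.18
ee_pos: [0.5615, 0.0523, 0.0679]
eef_rot: [-90.0, -0.0, -1.1]
wrist_force: [1.1, -0.2, -0.8]
gripper_width: -0.0
```

```bash
python3 -c "
from h import *
inc([.546,.052,.0547],-1.1)
"
```

```text
shift [-15.5  13.2  -0.5] rot [0.04 0.01 0.  ] t 3.175 F [ 1.12 -0.23 -0.82]
```

Call:
step_arm:
  increments:
    - {"x": -6.5,"y": 4.3,"z": 0,"rx": 0,"ry": 0,"rz": 0,"gripper": 0}
    - {"x": -11.5,"y": 8.4,"z": 0,"rx": 0,"ry": 0,"rz": 0,"gripper": 0}
    - {"x": -15.5,"y": 13.3,"z": 0,"rx": 0,"ry": 0,"rz": 0,"gripper": 0}
    - {"x": -18.5,"y": 19,"z": 0,"rx": 0,"ry": 0,"rz": 0,"gripper": 0}
    - {"x": -20,"y": 25,"z": 0,"rx": 0,"ry": 0,"rz": 0,"gripper": 0}

```text
t: 3.8
ee_pos: [0.5411, 0.0526, 0.0424]
eef_rot: [-90.0, 0.0, -1.1]
wrist_force: [-0.7, -1.7, 3.6]
gripper_width: -0.002
```

```bash
python3 -c "
from h import *
im=viewer.grab_frame('side')[...,::-1][130:220,210:330]
im2=viewer.grab_frame('wrist')[...,::-1]
cv2.imwrite('pics/s3.png',np.vstack([cv2.resize(im,(400,300),interpolation=cv2.INTER_CUBIC),cv2.resize(im2,(400,300))]))
inc([.541,.052,.037],-1.1)
"
```

```text
shift [ 0.   5.1 -0.6] rot [ 0.04  0.01 -0.06] t 3.9 F [-0.85 -0.81  1.44]
```

View pics/s3.png

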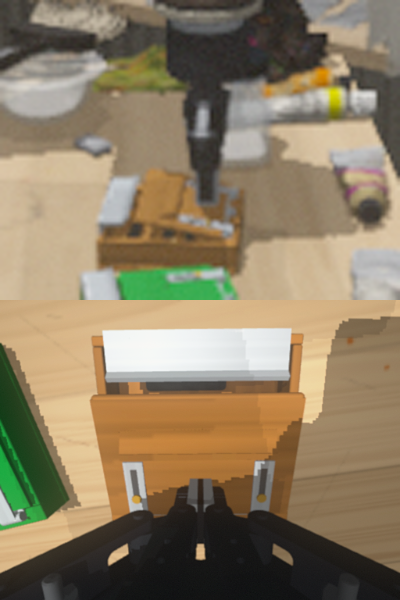

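The flap is nearly flat, with its edge still clear of the lip. The fingertips are on the plain zone behind the ledge. Now I'll press it flat.

Call:
step_arm:
  increments:
    - {"x": 0,"y": 3,"z": 0,"rx": 0,"ry": 0,"rz": 0,"gripper": 0}
    - {"x": 0,"y": 5,"z": 0,"rx": 0,"ry": 0,"rz": 0,"gripper": 0}
    - {"x": 0,"y": 5.5,"z": 0,"rx": 0,"ry": 0,"rz": 0,"gripper": 0}
    - {"x": 0,"y": 5.5,"z": 0,"rx": 0,"ry": 0,"rz": 0,"gripper": 0}

```text
t: 4.4
ee_pos: [0.5407, 0.0526, 0.0368]
eef_rot: [-90.0, 0.1, -1.1]
wrist_force: [-4.1, 0.3, 9.2]
gripper_width: -0.003
```

Call:
step_arm:
  increments:
    - {"x": -4,"y": 0,"z": 0,"rx": 0,"ry": 0,"rz": 0,"gripper": 0}
    - {"x": -8,"y": 0,"z": 0,"rx": 0,"ry": 0,"rz": 0,"gripper": 0}
    - {"x": -12,"y": 0,"z": 0,"rx": 0,"ry": 0,"rz": 0,"gripper": 0}
    - {"x": -16,"y": 0,"z": 0,"rx": 0,"ry": 0,"rz": 0,"gripper": 0}

```text
t: 4.9
ee_pos: [0.5246, 0.0529, 0.0369]
eef_rot: [-90.0, 0.1, -1.1]
wrist_force: [1.6, -1.0, 4.3]
gripper_width: 0.001
```

```bash
python3 -c "
from h import *
im2=viewer.grab_frame('wrist')[...,::-1]
cv2.imwrite('pics/s4.png',cv2.resize(im2,(600,450)))
print(ctrl.get_obs()['ee_pos'],ctrl.get_obs()['wrist_force'])
"
```

```text
[0.52387525 0.05288323 0.03682914] [ 0.53481159 -0.95324787  5.03382369]
```

View pics/s4.png

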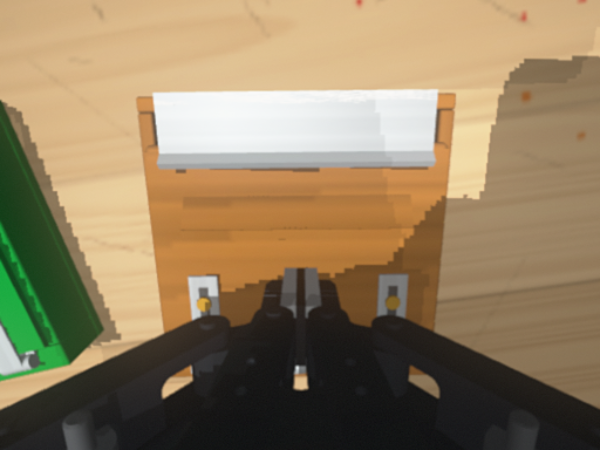

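The flap's free edge is now entering the lip's mouth, and the fingertips are just short of the ledge. I'll keep pushing.

Call:
step_arm:
  increments:
    - {"x": -4,"y": 0.3,"z": 0,"rx": 0,"ry": 0,"rz": 0,"gripper": 0}
    - {"x": -8,"y": 0.3,"z": 0,"rx": 0,"ry": 0,"rz": 0,"gripper": 0}
    - {"x": -12,"y": 0.3,"z": 0,"rx": 0,"ry": 0,"rz": 0,"gripper": 0}
    - {"x": -15,"y": 0.3,"z": 0,"rx": 0,"ry": 0,"rz": 0,"gripper": 0}

```text
t: 5.45
ee_pos: [0.5092, 0.0532, 0.0367]
eef_rot: [-90.0, 0.1, -1.1]
wrist_force: [4.9, 1.1, 5.0]
gripper_width: -0.003
```

Call:
step_arm:
  increments:
    - {"x": -2,"y": 0,"z": 0,"rx": 0,"ry": 0,"rz": 0,"gripper": 0}
    - {"x": -4,"y": 0,"z": 0,"rx": 0,"ry": 0,"rz": 0,"gripper": 0}

```text
t: 5.7
ee_pos: [0.5052, 0.0533, 0.0367]
eef_rot: [-90.0, 0.0, -1.1]
wrist_force: [3.4, -0.3, 4.0]
gripper_width: 0.0
```

Still sliding at 3–5 N. I'll go on until the end stop shows in the force.

Call:
step_arm:
  increments:
    - {"x": -1.5,"y": 0,"z": 0,"rx": 0,"ry": 0,"rz": 0,"gripper": 0}
    - {"x": -3,"y": 0,"z": 0,"rx": 0,"ry": 0,"rz": 0,"gripper": 0}

```text
t: 5.95
ee_pos: [0.503, 0.0534, 0.0368]
eef_rot: [-90.0, -0.0, -1.1]
wrist_force: [9.5, -0.5, 1.9]
gripper_width: 0.003
```

```bash
python3 -c "
from h import *
im2=viewer.grab_frame('wrist')[...,::-1]
cv2.imwrite('pics/s5.png',cv2.resize(im2,(600,450)))
print(ctrl.get_obs()['ee_pos'],ctrl.get_obs()['wrist_force'])
"
```

```text
[0.50302366 0.05343567 0.03683348] [ 6.55477348 -0.40187209  1.14936348]
```

View pics/s5.png

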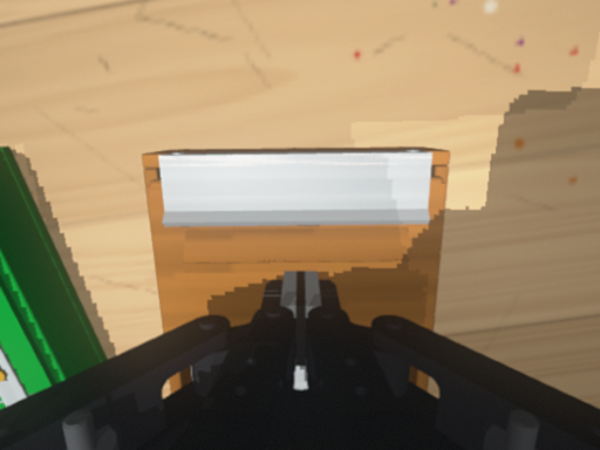

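The edge is well under the lip and the force is rising near the predicted end-stop position of x≈0.504. One firmer nudge should confirm it.

Call:
step_arm:
  increments:
    - {"x": -2,"y": 0,"z": 0,"rx": 0,"ry": 0,"rz": 0,"gripper": 0}
    - {"x": -4,"y": 0,"z": 0,"rx": 0,"ry": 0,"rz": 0,"gripper": 0}

```text
t: 6.25
ee_pos: [0.5028, 0.0535, 0.0375]
eef_rot: [-90.0, -0.4, -1.1]
wrist_force: [21.3, -1.5, -1.6]
gripper_width: -0.0
```

That's the end stop: 21 N with no further travel. Now I'll back off and lift.

Call:
step_arm:
  increments:
    - {"x": 1,"y": -1,"z": 0,"rx": 0,"ry": 0,"rz": 0,"gripper": 0}
    - {"x": 3,"y": -6,"z": 0,"rx": 0,"ry": 0,"rz": 0,"gripper": 0}
    - {"x": 4,"y": -30,"z": 0,"rx": 0,"ry": 0,"rz": 0,"gripper": 0}
    - {"x": 4,"y": -80,"z": 0,"rx": 0,"ry": 0,"rz": 0,"gripper": 0}
    - {"x": 4,"y": -120,"z": 0,"rx": 0,"ry": 0,"rz": 0,"gripper": 0}

```text
t: 6.88
ee_pos: [0.5049, 0.0535, 0.1589]
eef_rot: [-90.0, -0.4, -1.1]
wrist_force: [0.8, -0.6, 0.4]
gripper_width: -0.0
```

```bash
python3 -c "
from h import *
im=viewer.grab_frame('side')[...,::-1][140:220,220:326]
im2=viewer.grab_frame('wrist')[...,::-1]
cv2.imwrite('pics/w6.png',im2)
cv2.imwrite('pics/s6.png',np.vstack([cv2.resize(im,(400,300),interpolation=cv2.INTER_CUBIC),cv2.resize(im2,(400,300))]))
print(ctrl.get_obs())
"
```

```text
{'t': 6.975, 'joint_pos': array([ 2.66114254e+00,  2.13035749e+01,  1.14348102e+02, -6.19650090e-02,
        4.36491761e+01, -8.62118480e+01]), 'joint_vel': array([-4.85496937e-02,  3.31909755e+00,  2.65267647e+00, -3.97254867e-02,
       -4.34455969e+00,  2.29547133e-03]), 'joint_torque': array([ 1.30778910e-01, -7.66813445e+01, -3.35084438e+01, -1.61414020e-03,
        1.90133370e+00, -1.87958482e-03]), 'ee_pos': array([0.5071338 , 0.05362608, 0.16119467]), 'eef_rot': array([-89.99703115,  -0.70046452,  -1.08245195]), 'wrist_force': array([-0.02342749,  0.02225726, -0.96018143]), 'torque': array([ 0.048199  ,  0.01326481, -0.0079368 ]), 'gripper_width': 0.0023824772097735913}
```

View pics/s6.png

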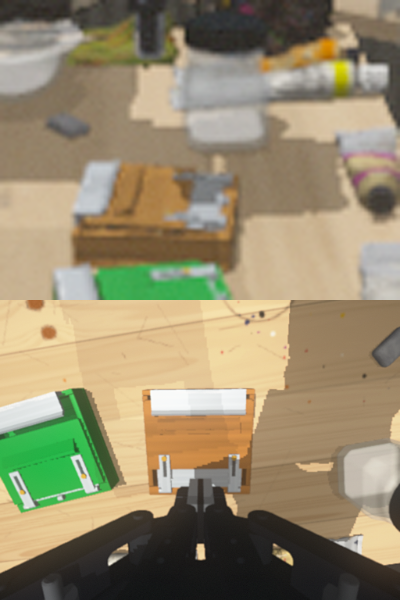

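The flap stays flat under the lip with the arm clear, and the surrounding things look unmoved.

```bash
python3 -c "
from plant import workorder
print(workorder.sign_off())"
```

```text
the job is handed in; nothing more can be done
None
```

The case is shut and the job is handed in, at about 7 s of the 38 s allowed. No verdict came back.

- **What I did:** With the fingers shut, I pushed the flap over from behind and pressed it flat with up to about 9 N. Still pressing, I slid it and pushed on its ledge until it hit the end stop. There the force rose to 21 N with no further travel, at TCP x = 0.503 (I had predicted 0.504).
- **Last checks:** After I lifted the arm 120 mm, the side and wrist pictures showed the flap lying flat on its own with its free edge under the lip. The wrist force was about 0, apart from roughly 1 N of noise. The putty rubber, jar and tubes in view looked unmoved. I did not check the dipper, the brush or the charcoal (now hidden under the flap).
- **Disagreements:**
  - The case's rim measured about 118–119 mm in the first scene view, against the 126 × 124 mm given. I used the wrist-view position instead, which fitted the lip and the end stop.
  - On the final nudge into the stop, the downward pressing force fell to about zero (−1.6 N) as the tool rode up 0.7 mm. The flap was already under the lip by then.
- **Not measured:** I inferred the fold angle and slide distance from the end stop and the pictures, and did not measure them directly.

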